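# Put the flute cap away the right way up

### The job

The open drawer has two round pockets and the green lacquer jar stands in one of them; put the horn flute cap, which lies in its cradle on the bench, into the other: open end down if that is the red felt pocket (to keep dust out), open end up if it is the cork pocket (so its lining can air). When the cap sits flat on the pocket's floor, push the drawer fully shut, with the jar still standing in its own pocket. Do not lift the jar or knock it over, and leave the standing flute, the copper ring and the horn insert where they are.

Things in the scene. Friction and masses are not known exactly. Their poses are not given: they have to be found in the camera images.
- cap: Horn flute cap: a dark cup, 44 mm outside diameter, 52 mm long, walls 4 mm, flat closed end 6 mm thick, 9 mm copper band round the open end, 50 g. Origin at its middle (on the axis, 26 mm from either end). Its x axis lies along its axis and points out of the OPEN end. It starts lying on its side (x level, any direction) in the cradle, axis 33 mm above the bench.
- cradle: Low dark wooden cradle fixed to the bench, 50 mm long (its x), 36 mm wide (y), 14 mm high, narrower than the cap; origin on the bench under its centre. The cap starts lying along its x axis; the ring lies 85 to 98 mm to its +y side, the insert as far to its -y side. The cradle stands left or right of the drawer, the flute on the other side.
- chest: Light wooden chest on the bench, 168 mm wide (y), 95 mm high, fixed; a flat case on it reaches 115 mm above the bench. Origin on the bench midway between the two pockets while the drawer is open; its front face lies 125 mm along its +x from there and its back 400 mm. Its x axis is the way the drawer slides shut.
- drawer (a joint): Drawer slide: 0 = open, as at the start; 0.23 m = fully shut (end stop), pushed along the chest's +x; friction 1.5 N plus 6 N per m/s, no latch. Drawer 136 mm wide, side walls 40 mm high above the bench; front board 150 mm wide, 12 mm thick, top at 55 mm, inner face 60 mm before the felt pocket's centre. A flat scraper is fixed in its -y side, 17 mm high.
- felt_pocket (a point): Centre of the floor of the pocket in the red felt-covered block, the one nearer the drawer's front: round, 47 mm wide, 10 mm deep, floor 18 mm above the bench, block top 28 mm above the bench. Axes parallel to the chest's; moves with the drawer. Both blocks are 80 mm wide (y) and 90 mm long (x).
- cork_pocket (a point): The same for the pocket in the brown cork block, 90 mm behind the felt pocket (chest +x): 47 mm wide, 10 mm deep, floor 18 mm above the bench.
- drawer_front (a point): Middle of the top edge of the drawer front's outer face (the face towards the robot), 55 mm above the bench; push this face along the chest's +x. Moves with the drawer.
- jar: Small green-glazed lacquer jar with a green lid and dark knob, 43 mm wide, 52 mm high, 110 g; origin under its centre. It starts standing loose in one of the two pockets.
- flute: Finished bamboo flute standing upright in a round dark base (100 mm wide, 18 mm high); flute 34 to 46 mm thick, top 398 mm above the bench, 1.1 kg, loose. Origin under the base's centre. It can be knocked over.
- ring: Loose copper joint ring lying flat, 36 mm outside, 14 mm high, 25 g; origin under its centre.
- insert: Loose small horn mouthpiece insert, 32 x 16 x 12 mm, 20 g; origin under its centre.
There are look-alikes about, which are no part of the job. What is shaped like the jar but yellow is not meant. Of the things that look like the cap, the larger one is meant.

How it is judged:
By the outcome, as a careful person would: the job done as asked, in the order asked, and still so for the second after the job is handed in, with the robot touching nothing.
It also fails if it takes over 66 s, if anything falls off the work surface, if the arm or the gripper's body presses on something with over 40 N, if the wrist force passes 120 N, or if a joint passes its speed limit or range.

### The arm

A 6-joint arm with a two-finger parallel gripper is mounted at the origin on the work surface. World frame = base frame: x ahead of the robot, y to its left, z up, the work surface at z = 0. Lengths are in m, angles in degrees, forces in N, time in s.
With the tool pointing down it reaches from about 0.325 to 0.75 m from the base axis. Payload 7.6 kg.
Tool frame: the origin (TCP) lies at the very end of the fingers, on their centre line; the grasp point (between the pads) lies 19 mm behind it (r.grip_depth is the distance from the TCP to the grasp point, in m); z points along the fingers, y is the line along which they close (so a half turn about z gives the same grasp; the last joint's range is limited). The gripper opens to 85 mm and grips with 20 to 120 N. Pads are 22 mm wide; open, the fingers measure 114 mm over their backs; the gripper's body (76 mm by 85 mm) begins 54 mm behind the grasp point. The pads swing forward as they close: fully open they stand 13 mm farther back than shut.
Start: joints at [69.769, 2.991, 80.254, -0, 96.75, -4.028], TCP at [0.146, 0.504, 0.231] pointing down, gripper open.
Joint ranges: [-166.34, 166.34], [-52.06, 124.39], [6.96, 135.62], [-60.46, 240.46], [14.63, 156.25], [-167.68, 167.68]. Speed limits (degrees/s): [147.25, 147.25, 172.46, 180, 180, 180].

### API

Orientations are given as a 3x3 rotation matrix whose columns are the frame's x, y, z axes.
In Python, from plant import r, viewer, nets gives the robot as it stands. The module is installed in compiled form; this text tells all that it offers.
- The arm moves only by the tool play_rows, never from a script. Its argument "series" is a list of rows, each an object of numbers: "ax", "ay", "az": the turn, a rotation vector about the world's x, y, z in rad; "tx", "ty", "tz": the shift along the world's x, y, z in mm; "grip": the opening, from 0 (shut) to 1 (fully open). In form: [{"ax": .., "ay": .., "az": .., "tx": .., "ty": .., "tz": .., "grip": ..}, ...]. A call has 1 to 20 rows; each row is the pose to reach, as a shift and turn from the pose commanded when the call began; what a row does not reach only later rows make up. A row lasts 1/10 s, in which the tool goes at most 50 mm and 8.59 degrees, less where a joint would pass 70% of its speed; a pose out of reach is approached as far as the arm can. A call with a gripper value outside its range is refused whole. The fingers move at their own pace and stop on an object; the grip force is fixed at half the most. Time passes only in rows, so rows that repeat a pose let the fingers close. It gives the time, the measured TCP pose, the force, the opening and the grip force at its end, in the units of the state.
- r.state(): the state, without advancing time (a new reading comes with each control period).
- viewer.snapshot(name): name is "scene" or "side" or "wrist"; returns a dict with "img" (420x560x3 uint8, red, green, blue), "fx", "fy", "cx", "cy" (pixels), "eye" and "orientation" of the camera in the world. Camera axes: x right, y up, looking along -z (the intrinsics and any distortion apply to the point x, -y, -z); pixel columns grow to the right and rows downward; lengths in m; the calibration is good to about 2 mm. A picture is of the moment at which its call begins. There is no depth.
- r.hand_in(): hands the job in; it is judged then, once.
Trained networks look in the newest picture that a camera, given by its name, has taken for a name from the list of things; names that differ only in an ending like _2 or _b are one class to them, and where a whole thing is asked for, a point or a joint stands for the part that bears it (a point fixed in the world has none). Each returns a list of dicts, best first, with "confidence" (0 to 1); they miss things now and then, are a little off and sometimes report something else, mostly with a low value. They report only what shows in the picture. A call takes as long as a camera call. They do not tell look-alikes from the thing itself.
- nets.regions_of(target, camera): "region" (420x560 bool, what is visible of it) and "box" ([left, top, width, height] in pixels, round what is visible of it).
The state is a dict: "time": time; "joint_pos": joint angles; "qd": joint speeds; "joint_efforts": joint torques, N m; "position": TCP position; "tcp_rot": TCP orientation; "force": force on the tool from outside, world axes, zero at the start; "moment": the same for the moment, N m; "width": finger opening in m; "grip_force": force on a finger pad.
Only numpy, scipy, OpenCV 4.12 (cv2) and the standard library are available. Lean on these libraries where they do the work, as an engineer would, in place of code of your own. Each camera call takes 0.05 s, during which the arm holds its last target. There are 200 camera calls.

## Working session

There is one attempt and no reset: what is moved stays moved. The work goes in short steps, Python scripts to look and compute and a tool call to move; the robot and the scene stay as the last step left them, time stands still between calls to the robot, and variables do not carry over. Pictures are saved under pics/ and viewed, at most 10 in all, crops included, and the job is handed in when it is done.

Besides the shell and the picture viewer there is one more tool, called after "Emit:" as a command line: name --argument value ..., lists and objects as JSON in quotes. play_rows: Moves the arm, as the interface text tells. Its arguments: {"type":"object","properties":{"series":{"type":"array"}},"required":["series"]}

```bash
mkdir -p pics
cat > h.py <<'E'
from plant import r, viewer, nets
import numpy as np, cv2
def snap(n,f=None):
    s=viewer.snapshot(n)
    if f: cv2.imwrite('pics/'+f,s['img'][:,:,::-1])
    return s
def ray(s,u,v):
    d=np.array([(u-s['cx'])/s['fx'],-(v-s['cy'])/s['fy'],-1.0])
    return np.array(s['eye']),np.array(s['orientation'])@d
def at(s,u,v,z):
    e,d=ray(s,u,v); return e+d*(z-e[2])/d[2]
def proj(s,p):
    c=np.array(s['orientation']).T@(np.asarray(p)-s['eye'])
    return np.array([s['cx']+s['fx']*c[0]/-c[2], s['cy']-s['fy']*c[1]/-c[2]])
E
python3 - <<'E'
from h import *
a=snap('scene','a.png'); b=snap('side','b.png')
for n,s in (('scene',a),('side',b)):
    print(n,s['fx'],s['fy'],s['cx'],s['cy'],np.round(s['eye'],3),np.round(s['orientation'],3).tolist(),[k for k in s])
    for t in ('cap','cradle','chest','felt_pocket','cork_pocket','drawer_front','jar','flute','ring','insert'):
        for d in nets.regions_of(t,n)[:3]:
            ys,xs=np.nonzero(d['region']); print(t,round(d['confidence'],2),d['box'],round(xs.mean(),1),round(ys.mean(),1))
E
```

```text
scene 471.4687376942559 471.4687376942559 280.0551955774522 206.94426353833072 [ 0.97  -0.571  0.981] [[0.783, -0.478, 0.399], [0.622, 0.591, -0.513], [0.01, 0.65, 0.76]] ['img', 'fx', 'fy', 'cx', 'cy', 'eye', 'orientation']
cap 0.58 [298.1, 176.1, 17.2, 12.1] 306.9 183.8
cap 0.54 [317.5, 154.7, 21.0, 18.4] 327.9 163.5
cradle 0.62 [320.4, 168.0, 19.1, 10.6] 328.3 173.4
chest 0.7 [255.6, 186.2, 220.2, 181.9] 371.7 278.1
felt_pocket 0.78 [255.2, 187.2, 102.0, 95.9] 303.6 231.8
cork_pocket 0.63 [253.6, 188.6, 102.5, 93.1] 303.2 231.3
drawer_front 0.68 [256.6, 188.6, 97.5, 91.1] 303.2 231.5
jar 0.87 [320.8, 228.2, 20.3, 15.6] 327.4 236.0
jar 0.65 [353.6, 201.8, 17.1, 20.8] 361.7 211.0
flute 0.7 [256.3, 185.5, 98.1, 94.1] 303.5 231.7
flute 0.67 [160.2, 175.1, 58.3, 143.5] 187.6 257.3
ring 0.5 [336.1, 184.6, 10.1, 10.3] 341.1 190.8
insert 0.52 [315.7, 145.8, 12.2, 1.5] 321.6 148.4
side 391.74318687499283 391.74318687499283 277.7474921683988 209.45002128598932 [0.293 0.685 0.528] [[-0.959, 0.155, -0.237], [-0.283, -0.524, 0.803], [0.001, 0.837, 0.547]] ['img', 'fx', 'fy', 'cx', 'cy', 'eye', 'orientation']
cap 0.89 [252.2, 279.5, 20.6, 20.2] 260.9 288.2
cap 0.76 [216.8, 294.6, 43.7, 44.9] 238.9 316.9
cap 0.38 [55.1, 154.3, 242.4, 116.8] 170.8 210.4
cradle 0.64 [229.7, 325.8, 29.4, 16.6] 242.5 334.2
chest 0.68 [54.5, 157.3, 243.9, 112.3] 170.8 210.4
felt_pocket 0.57 [161.8, 196.0, 133.6, 77.6] 231.5 231.3
cork_pocket 0.74 [164.6, 195.3, 131.4, 76.0] 231.5 231.2
drawer_front 0.91 [165.5, 197.5, 130.8, 76.1] 231.7 231.1
drawer_front 0.61 [252.9, 364.3, 26.3, 14.9] 264.7 371.7
jar 0.92 [160.1, 250.9, 27.4, 31.7] 172.5 267.7
jar 0.62 [202.9, 210.5, 21.0, 25.7] 210.1 221.9
flute 0.67 [286.6, 17.4, 33.8, 172.2] 309.8 114.0
flute 0.27 [164.6, 197.6, 131.9, 72.8] 231.8 231.1
ring 0.7 [198.6, 291.3, 19.3, 15.4] 207.3 299.4
ring 0.46 [165.5, 197.3, 131.1, 72.1] 231.8 231.2
insert 0.77 [250.2, 363.0, 26.1, 16.6] 264.1 372.2
```

View pics/a.png

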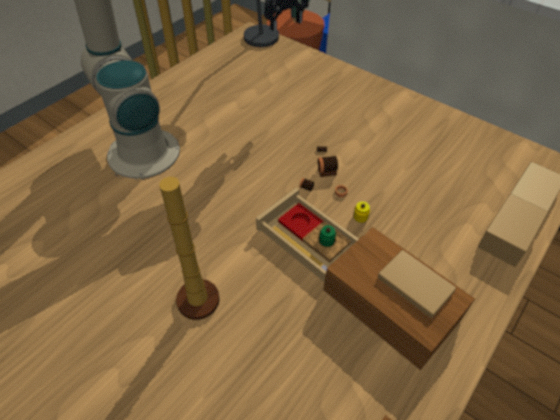

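View pics/b.png

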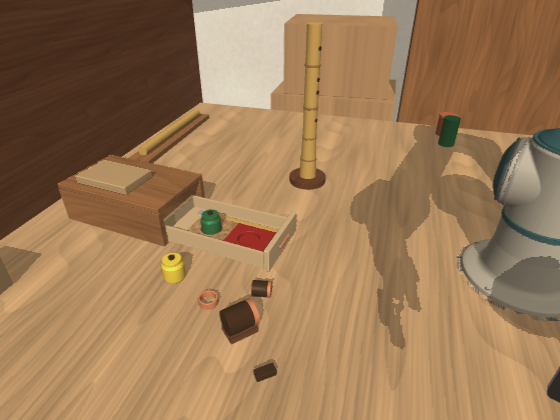

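The jar stands in the cork pocket (scene 328,236), so the red felt pocket is free and the cap goes in open end down. The large cap (side 239,317) has its copper band to the right. The small cap at side (261,288) and the yellow jar at (173,267) are decoys.

Run:
```python
from h import *
b=snap('side'); a=snap('scene'); w=snap('wrist','w.png')
print(r.state()['position'])
c=b['img'][190:390,150:310,::-1]; d=a['img'][130:290,240:400,::-1]
cv2.imwrite('pics/c.png',np.hstack([cv2.resize(c,(448,560),interpolation=2),cv2.resize(d[:,:],(350,350),interpolation=2) if 0 else np.vstack([cv2.resize(d,(350,350),interpolation=2),np.zeros((210,350,3),np.uint8)])]))
for n,s in (('scene',a),('side',b)):
    for t,z in (('cap',.033),('jar',.045),('ring',.007),('insert',.006),('cradle',.007),('flute',.0)):
        for q in nets.regions_of(t,n)[:3]:
            ys,xs=np.nonzero(q['region']); print(n,t,round(q['confidence'],2),np.round(at(s,xs.mean(),ys.mean(),z),3))
    hsv=cv2.cvtColor(s['img'],cv2.COLOR_RGB2HSV); 
    m=(((hsv[...,0]<6)|(hsv[...,0]>174))&(hsv[...,1]>190)&(hsv[...,2]>90)).astype(np.uint8)
    m[:150]=0; ct=max(cv2.findContours(m,0,2)[0],key=cv2.contourArea); bx=cv2.boxPoints(cv2.minAreaRect(ct))
    print('felt',cv2.contourArea(ct),[np.round(at(s,u,v,.028)[:2],3).tolist() for u,v in bx],[np.round(at(s,u,v,.028)[:2],3).tolist() for u,v in cv2.approxPolyDP(ct,4,True)[:,0]])
for t in ('cap','jar','drawer_front','ring'):
    print(t,[(round(q['confidence'],2),np.round(q['box'])) for q in nets.regions_of(t,'wrist')[:3]])
```

```text
[0.14648129 0.50417428 0.23134463]
scene cap 0.81 [0.477 0.285 0.033]
scene cap 0.44 [0.478 0.182 0.033]
scene jar 0.61 [0.626 0.063 0.045]
scene jar 0.54 [0.653 0.182 0.045]
scene ring 0.49 [0.555 0.241 0.007]
scene insert 0.4 [0.412 0.351 0.006]
scene cradle 0.43 [0.489 0.276 0.007]
scene flute 0.95 [ 0.378 -0.183  0.   ]
scene flute 0.62 [0.551 0.251 0.   ]
felt 735.5 [[0.493, 0.035], [0.482, 0.119], [0.584, 0.104], [0.591, 0.025]] [[0.501, 0.111], [0.496, 0.036], [0.577, 0.027], [0.581, 0.104]]
side cap 0.84 [0.464 0.21  0.033]
side cap 0.59 [0.477 0.283 0.033]
side jar 0.91 [0.632 0.218 0.045]
side jar 0.69 [0.626 0.066 0.045]
side ring 0.64 [0.557 0.239 0.007]
side insert 0.68 [0.413 0.348 0.006]
side insert 0.17 [0.556 0.24  0.006]
side cradle 0.57 [0.467 0.293 0.007]
side flute 0.88 [ 0.592 -0.772  0.   ]
felt 701.5 [[0.582, 0.095], [0.599, 0.026], [0.491, 0.038], [0.482, 0.103]] [[0.583, 0.09], [0.498, 0.1], [0.492, 0.037], [0.577, 0.032]]
cap []
jar []
drawer_front []
ring []
```

View pics/c.png

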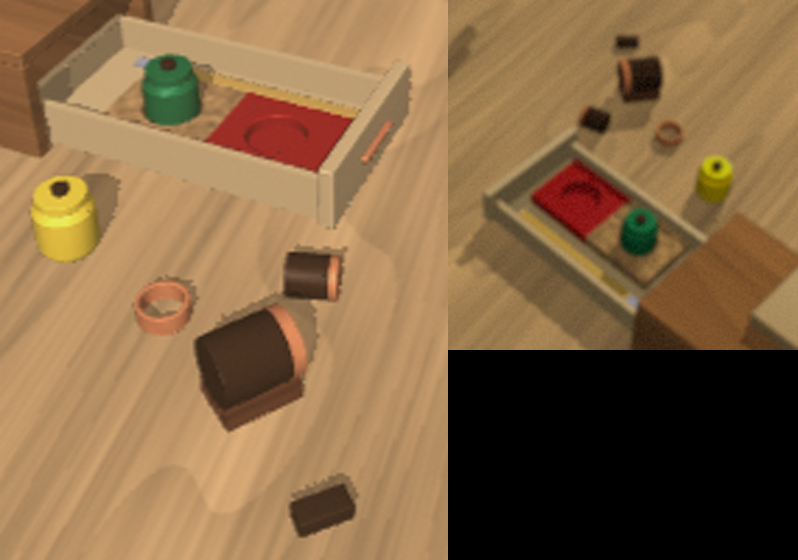

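View pics/w.png

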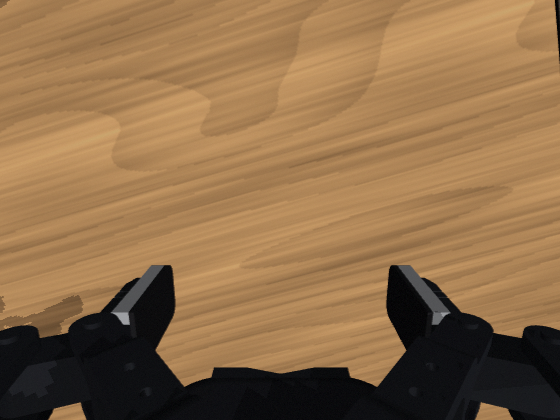

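The crop shows the large cap, with its copper band pointing to the lower left in world terms (towards -x,-y). The ring lies at +y of the cradle, the felt pocket is empty, and the drawer's copper pull faces the robot. Next I fit the poses by silhouette.

```bash
cat > fit.py <<'E'
from h import *
from scipy.optimize import minimize
t=np.linspace(0,2*np.pi,40)
def cyl(x,y,th,z=.033,R=.022,L=.026):
    d=np.array([np.cos(th),np.sin(th),0]); n=np.array([-d[1],d[0],0]); k=np.array([0,0,1.])
    c=np.array([x,y,z]); return np.vstack([c+s*L*d+R*(np.cos(t)[:,None]*n+np.sin(t)[:,None]*k) for s in (-1,1)])
def up(x,y,z0=.018,H=.040,R=.0215):
    return np.vstack([np.c_[x+R*np.cos(t),y+R*np.sin(t),0*t+z] for z in (z0,z0+H)])
def hullmask(s,P,S=4):
    uv=np.array([proj(s,p) for p in P]); m=np.zeros((420*S,560*S),np.uint8)
    cv2.fillConvexPoly(m,cv2.convexHull(((uv+.5)*S).astype(np.float32)).astype(np.int32),1)
    return cv2.resize(m.astype(np.float32),(560,420),interpolation=cv2.INTER_AREA)
def fit(model,views,x0,step):
    def cost(p):
        c=0
        for s,reg in views:
            m=hullmask(s,model(*p)); c+=np.abs(m-reg).sum()/reg.sum()
        return c
    best=minimize(cost,x0,method='Nelder-Mead',options=dict(initial_simplex=np.vstack([x0]+[np.array(x0)+np.eye(len(x0))[i]*step[i] for i in range(len(x0))]),xatol=1e-5,fatol=1e-4))
    return best.x,best.fun
E
python3 - <<'E'
from fit import *
S={n:snap(n) for n in('scene','side')}
R={}
for n,s in S.items():
    q=[d['region'] for d in nets.regions_of('cap',n)]
    c=proj(s,[.477,.284,.033]); R[n]=min(q,key=lambda m:np.hypot(*(np.argwhere(m).mean(0)[::-1]-c)))
V=[(S[n],R[n].astype(np.float32)) for n in S]
for vs in (V,V[1:],V[:1]):
  for th in (-1.9,-2.3): 
    x,f=fit(cyl,vs,[.477,.284,th],[.01,.01,.3]); print(np.round(x,4),np.degrees(x[2]),f)
# red mask ellipse (pocket) : dark rim points
for n,s in S.items():
    hsv=cv2.cvtColor(s['img'],cv2.COLOR_RGB2HSV)
    g=hsv[...,1]; m=(((hsv[...,0]>40)&(hsv[...,0]<95))&(g>90)).astype(np.uint8); c=proj(s,[.626,.065,.045])
    l,lab,st,ce=cv2.connectedComponentsWithStats(m); i=1+np.argmin([np.hypot(*(a-c)) for a in ce[1:]])
    print('green',st[i],np.round(at(s,*ce[i],.045),3))
print(np.round(r.state()['tcp_rot'],4).tolist())
w=snap('wrist'); print(w['eye'],np.round(w['orientation'],3).tolist(),w['fx'],w['cx'],w['cy'])
E
```

```text
[ 0.4771  0.283  -2.3147] -132.62373655478078 0.18462298810482025
[ 0.4774  0.2833 -2.3342] -133.74176579239267 0.18289348483085632
[ 0.4773  0.282  -2.2922] -131.33289364454888 0.033793605864048004
[ 0.4771  0.2822 -2.2921] -131.3251402997728 0.03336967155337334
[ 0.4771  0.2846 -2.3664] -135.58705171961608 0.10801393538713455
[ 0.477   0.285  -2.3537] -134.85429790952585 0.10431184619665146
green [319 225  17  22 278] [0.628 0.062 0.045]
green [201 210  20  25 397] [0.626 0.065 0.045]
[[-0.9603, 0.279, 0.0], [0.279, 0.9603, 0.0001], [0.0, 0.0001, -1.0]]
[0.08281983 0.52422759 0.37411189] [[0.28, -0.926, -0.254], [0.96, 0.27, 0.073], [0.001, -0.264, 0.965]] 356.01219179049195 280.30207167337096 210.48296267415648
```

Emit:
play_rows --series '[{"tx": 110, "ty": -120, "tz": 50, "az": 0.4, "grip": 1}, {"tx": 220, "ty": -240, "tz": 50, "az": 0.8, "grip": 1}, {"tx": 330, "ty": -370, "tz": 50, "az": 1.12, "grip": 1}, {"tx": 330, "ty": -370, "tz": 50, "az": 1.12, "grip": 1}, {"tx": 330, "ty": -370, "tz": 50, "az": 1.12, "grip": 1}, {"tx": 330, "ty": -370, "tz": 50, "az": 1.12, "grip": 1}, {"tx": 330, "ty": -370, "tz": 50, "az": 1.12, "grip": 1}, {"tx": 330, "ty": -370, "tz": 50, "az": 1.12, "grip": 1}, {"tx": 330, "ty": -370, "tz": 50, "az": 1.12, "grip": 1}, {"tx": 330, "ty": -370, "tz": 50, "az": 1.12, "grip": 1}, {"tx": 330, "ty": -370, "tz": 50, "az": 1.12, "grip": 1}, {"tx": 330, "ty": -370, "tz": 50, "az": 1.12, "grip": 1}, {"tx": 330, "ty": -370, "tz": 50, "az": 1.12, "grip": 1}, {"tx": 330, "ty": -370, "tz": 50, "az": 1.12, "grip": 1}, {"tx": 330, "ty": -370, "tz": 50, "az": 1.12, "grip": 1}, {"tx": 330, "ty": -370, "tz": 50, "az": 1.12, "grip": 1}]'

```text
invalid input
```

Run:
```python
from fit import *
w=snap('wrist','w2.png'); st=r.state(); print(st['time'],st['position'],st['joint_pos'],np.round(st['tcp_rot'],3).tolist())
V=[]
for n in('wrist','side'):
    s=w if n=='wrist' else snap('side')
    q=[d['region'] for d in nets.regions_of('cap',n)]
    c=proj(s,[.477,.283,.033]); m=min(q,key=lambda m:np.hypot(*(np.argwhere(m).mean(0)[::-1]-c))); V.append((s,m.astype(np.float32)))
for v in (V[:1],V): 
    x,f=fit(cyl,v,[.477,.284,-2.3],[.005,.005,.1]); print(np.round(x,4),np.degrees(x[2]),f)
hsv=cv2.cvtColor(w['img'],cv2.COLOR_RGB2HSV)
m=(((hsv[...,0]<6)|(hsv[...,0]>174))&(hsv[...,1]>170)).astype(np.uint8)
ct=max(cv2.findContours(m,0,2)[0],key=cv2.contourArea)
print([np.round(at(w,u,v,.028)[:2],4).tolist() for u,v in cv2.boxPoints(cv2.minAreaRect(ct))])
for t,z in(('jar',.05),('ring',.007),('insert',.006)):
    for q in nets.regions_of(t,'wrist'):
        ys,xs=np.nonzero(q['region']); print(t,round(q['confidence'],2),np.round(at(w,xs.mean(),ys.mean(),z),3))
```

```text
2.35 [0.14647351 0.50416655 0.23133471] [ 6.97698056e+01  2.98888065e+00  8.02549390e+01 -1.17454714e-04
  9.67500331e+01 -4.02842792e+00] [[-0.96, 0.279, 0.0], [0.279, 0.96, 0.0], [-0.0, 0.0, -1.0]]Traceback (most recent call last):
  File "<stdin>", line 7, in <module>
ValueError: min() iterable argument is empty
```

View pics/w2.png

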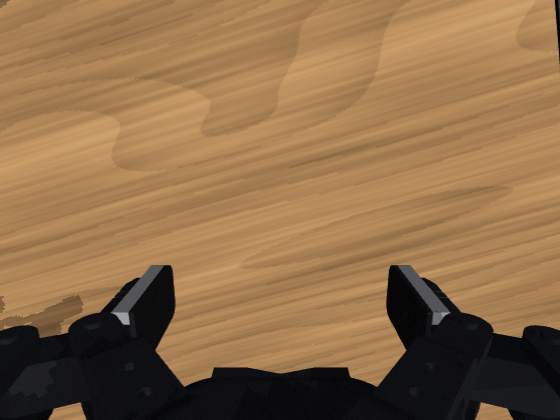

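The call was refused, probably because every row needs all seven keys. The picture is unchanged, showing only the bench and the fingers.

Emit:
play_rows --series '[{"ax": 0, "ay": 0, "az": 0.4, "tx": 110, "ty": -120, "tz": 50, "grip": 1}, {"ax": 0, "ay": 0, "az": 0.8, "tx": 220, "ty": -240, "tz": 50, "grip": 1}, {"ax": 0, "ay": 0, "az": 1.12, "tx": 330, "ty": -370, "tz": 50, "grip": 1}, {"ax": 0, "ay": 0, "az": 1.12, "tx": 330, "ty": -370, "tz": 50, "grip": 1}, {"ax": 0, "ay": 0, "az": 1.12, "tx": 330, "ty": -370, "tz": 50, "grip": 1}, {"ax": 0, "ay": 0, "az": 1.12, "tx": 330, "ty": -370, "tz": 50, "grip": 1}, {"ax": 0, "ay": 0, "az": 1.12, "tx": 330, "ty": -370, "tz": 50, "grip": 1}, {"ax": 0, "ay": 0, "az": 1.12, "tx": 330, "ty": -370, "tz": 50, "grip": 1}, {"ax": 0, "ay": 0, "az": 1.12, "tx": 330, "ty": -370, "tz": 50, "grip": 1}, {"ax": 0, "ay": 0, "az": 1.12, "tx": 330, "ty": -370, "tz": 50, "grip": 1}, {"ax": 0, "ay": 0, "az": 1.12, "tx": 330, "ty": -370, "tz": 50, "grip": 1}, {"ax": 0, "ay": 0, "az": 1.12, "tx": 330, "ty": -370, "tz": 50, "grip": 1}, {"ax": 0, "ay": 0, "az": 1.12, "tx": 330, "ty": -370, "tz": 50, "grip": 1}, {"ax": 0, "ay": 0, "az": 1.12, "tx": 330, "ty": -370, "tz": 50, "grip": 1}]'

```text
time: 3.8
position: [0.476, 0.1349, 0.2813]
tcp_rot: [[-0.669, -0.743, -0.0], [-0.743, 0.669, 0.0], [-0.0, 0.0, -1.0]]
force: [0.3, 0.6, -0.2]
width: 0.0855
grip_force: 0.0
```

Run:
```python
from fit import *
w=snap('wrist','w3.png'); st=r.state(); print(st['joint_pos'])
V=[]
for n in('wrist','side'):
    s=w if n=='wrist' else snap('side')
    q=[d['region'] for d in nets.regions_of('cap',n)]
    c=proj(s,[.477,.283,.033]); 
    if q: m=min(q,key=lambda m:np.hypot(*(np.argwhere(m).mean(0)[::-1]-c))); V.append((s,m.astype(np.float32)))
for v in (V[:1],V): 
    x,f=fit(cyl,v,[.477,.284,-2.3],[.005,.005,.1]); print(np.round(x,4),np.degrees(x[2]),f)
hsv=cv2.cvtColor(w['img'],cv2.COLOR_RGB2HSV)
m=(((hsv[...,0]<6)|(hsv[...,0]>174))&(hsv[...,1]>170)).astype(np.uint8)
ct=max(cv2.findContours(m,0,2)[0],key=cv2.contourArea)
print([np.round(at(w,u,v,.028)[:2],4).tolist() for u,v in cv2.boxPoints(cv2.minAreaRect(ct))])
for t,z in(('jar',.05),('ring',.007),('insert',.006)):
    for q in nets.regions_of(t,'wrist'):
        ys,xs=np.nonzero(q['region']); print(t,round(q['confidence'],2),np.round(at(w,xs.mean(),ys.mean(),z),3))
```

```text
[ 1.15713224e+01 -2.30375094e+00  7.99113143e+01  2.12589985e-02
  1.02393692e+02 -1.26489826e+02]
[ 0.4767  0.2826 -2.3036] -131.98514638577618 0.039244938641786575
[ 0.4767  0.2823 -2.6511] -151.89821607288437 3.9322845935821533
[[0.5775, 0.0269], [0.4866, 0.0383], [0.495, 0.1174], [0.5904, 0.1085]]
jar 0.85 [0.632 0.191 0.05 ]
jar 0.61 [0.623 0.063 0.05 ]
ring 0.74 [0.555 0.241 0.007]
insert 0.9 [0.412 0.35  0.006]
```

View pics/w3.png

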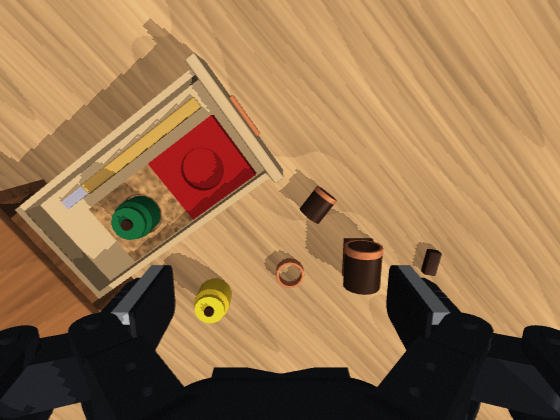

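The wrist view shows the cap at (362,267) with its open end towards the upper image (-x,-y world), the pocket at (202,168) and the jar at (128,220) in the cork. The fits agree on the cap at (0.477, 0.283), axis -132°. I'll pick it with the tool tilted 50° over the closed end, so it can be placed open end down with a 40° tilt.

Emit:
play_rows --series '[{"ax": -0.1, "ay": 0.09, "az": 0, "tx": -1, "ty": 20, "tz": 0, "grip": 1}, {"ax": -0.2, "ay": 0.18, "az": 0, "tx": -2, "ty": 50, "tz": 0, "grip": 1}, {"ax": -0.3, "ay": 0.27, "az": 0, "tx": -3, "ty": 80, "tz": -20, "grip": 1}, {"ax": -0.4, "ay": 0.36, "az": 0, "tx": -5, "ty": 110, "tz": -50, "grip": 1}, {"ax": -0.5, "ay": 0.45, "az": 0, "tx": -7, "ty": 140, "tz": -80, "grip": 1}, {"ax": -0.6, "ay": 0.54, "az": 0, "tx": -7, "ty": 140, "tz": -120, "grip": 1}, {"ax": -0.648, "ay": 0.584, "az": 0, "tx": -7, "ty": 140, "tz": -160, "grip": 1}, {"ax": -0.648, "ay": 0.584, "az": 0, "tx": -7, "ty": 140, "tz": -160, "grip": 1}, {"ax": -0.648, "ay": 0.584, "az": 0, "tx": -7, "ty": 140, "tz": -160, "grip": 1}, {"ax": -0.648, "ay": 0.584, "az": 0, "tx": -7, "ty": 140, "tz": -160, "grip": 1}, {"ax": -0.648, "ay": 0.584, "az": 0, "tx": -7, "ty": 140, "tz": -160, "grip": 1}]'

```text
time: 5.25
position: [0.4707, 0.2746, 0.126]
tcp_rot: [[-0.437, -0.742, -0.508], [-0.481, 0.67, -0.565], [0.76, -0.002, -0.65]]
force: [-0.2, 0.2, -0.2]
width: 0.0855
grip_force: 0.0
```

Run:
```python
from h import *
st=r.state(); print(st['joint_pos'],r.grip_depth)
```

```text
[  32.41322681   47.65349831   45.79789062  -16.46826413  133.75246198
 -111.67827989] 0.0187
```

Emit:
play_rows --series '[{"ax": 0, "ay": 0, "az": 0, "tx": 0, "ty": 0, "tz": -30, "grip": 1}, {"ax": 0, "ay": 0, "az": 0, "tx": 0, "ty": 0, "tz": -60, "grip": 1}, {"ax": 0, "ay": 0, "az": 0, "tx": 0, "ty": 0, "tz": -85, "grip": 1}, {"ax": 0, "ay": 0, "az": 0, "tx": 0, "ty": 0, "tz": -102, "grip": 1}, {"ax": 0, "ay": 0, "az": 0, "tx": 0, "ty": 0, "tz": -102, "grip": 1}, {"ax": 0, "ay": 0, "az": 0, "tx": 0, "ty": 0, "tz": -102, "grip": 1}, {"ax": 0, "ay": 0, "az": 0, "tx": 0, "ty": 0, "tz": -102, "grip": 1}]'

```text
time: 5.95
position: [0.4704, 0.2747, 0.0215]
tcp_rot: [[-0.433, -0.743, -0.511], [-0.479, 0.67, -0.567], [0.763, -0.001, -0.646]]
force: [-0.2, 0.3, -0.4]
width: 0.0855
grip_force: 0.0
```

Run:
```python
from h import *
st=r.state(); print(st['position'],st['force'])
b=snap('side'); w=snap('wrist')
cv2.imwrite('pics/d.png',np.hstack([cv2.resize(b['img'][210:390,170:370,::-1],(400,360),interpolation=2),cv2.resize(w['img'][:,:,::-1],(400,300)) if 0 else cv2.resize(w['img'][60:,:,::-1],(400,360))]))
```

```text
[0.47041698 0.2747152  0.02151653] [-0.21374247  0.26108987 -0.38742231]
```

View pics/d.png

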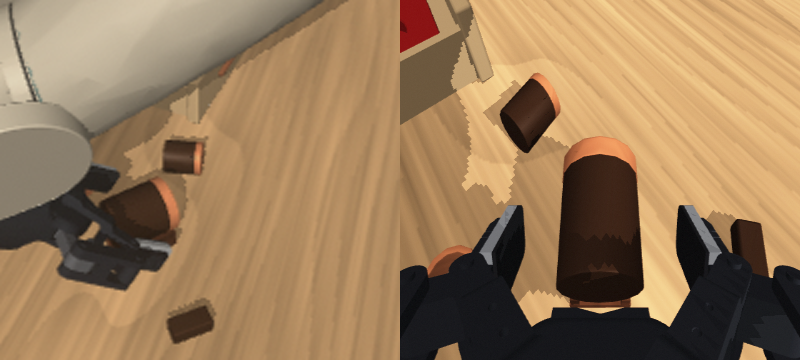

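The cap (right panel, about 600,215) is centred between the pads, which sit nearer its closed end. The ring and the insert are clear. Closing now.

Emit:
play_rows --series '[{"ax": 0, "ay": 0, "az": 0, "tx": 0, "ty": 0, "tz": 0, "grip": 0}, {"ax": 0, "ay": 0, "az": 0, "tx": 0, "ty": 0, "tz": 0, "grip": 0}, {"ax": 0, "ay": 0, "az": 0, "tx": 0, "ty": 0, "tz": 0, "grip": 0}, {"ax": 0, "ay": 0, "az": 0, "tx": 0, "ty": 0, "tz": 0, "grip": 0}, {"ax": 0, "ay": 0, "az": 0, "tx": 0, "ty": 0, "tz": 0, "grip": 0}, {"ax": 0, "ay": 0, "az": 0, "tx": 0, "ty": 0, "tz": 0, "grip": 0}, {"ax": 0, "ay": 0, "az": 0, "tx": 0, "ty": 0, "tz": 0, "grip": 0}, {"ax": 0, "ay": 0, "az": 0, "tx": 0, "ty": 0, "tz": 0, "grip": 0}]'

```text
time: 6.85
position: [0.4697, 0.2741, 0.0196]
tcp_rot: [[-0.431, -0.743, -0.513], [-0.477, 0.67, -0.569], [0.766, -0.0, -0.643]]
force: [2.2, -1.9, 3.8]
width: 0.0424
grip_force: 60.7
```

Emit:
play_rows --series '[{"ax": 0, "ay": 0, "az": 0, "tx": 0, "ty": 0, "tz": 20, "grip": 0}, {"ax": 0, "ay": 0, "az": 0, "tx": 0, "ty": 0, "tz": 60, "grip": 0}, {"ax": 0, "ay": 0, "az": 0, "tx": 0, "ty": 0, "tz": 100, "grip": 0}, {"ax": 0.1, "ay": -0.09, "az": 0, "tx": 0, "ty": 0, "tz": 140, "grip": 0}, {"ax": 0.2, "ay": -0.18, "az": 0, "tx": 0, "ty": 0, "tz": 180, "grip": 0}, {"ax": 0.3, "ay": -0.27, "az": 0, "tx": 0, "ty": 0, "tz": 180, "grip": 0}, {"ax": 0.4, "ay": -0.36, "az": 0, "tx": 0, "ty": 0, "tz": 180, "grip": 0}, {"ax": 0.5, "ay": -0.45, "az": 0, "tx": 0, "ty": 0, "tz": 180, "grip": 0}, {"ax": 0.6, "ay": -0.54, "az": 0, "tx": 0, "ty": 0, "tz": 180, "grip": 0}, {"ax": 0.7, "ay": -0.63, "az": 0, "tx": 0, "ty": 0, "tz": 180, "grip": 0}, {"ax": 0.8, "ay": -0.72, "az": 0, "tx": 0, "ty": 0, "tz": 180, "grip": 0}, {"ax": 0.9, "ay": -0.81, "az": 0, "tx": 0, "ty": 0, "tz": 180, "grip": 0}, {"ax": 1.0, "ay": -0.9, "az": 0, "tx": 0, "ty": 0, "tz": 180, "grip": 0}, {"ax": 1.1, "ay": -0.99, "az": 0, "tx": 0, "ty": 0, "tz": 180, "grip": 0}, {"ax": 1.167, "ay": -1.051, "az": 0, "tx": 0, "ty": 0, "tz": 180, "grip": 0}, {"ax": 1.167, "ay": -1.051, "az": 0, "tx": 0, "ty": 0, "tz": 180, "grip": 0}, {"ax": 1.167, "ay": -1.051, "az": 0, "tx": 0, "ty": 0, "tz": 180, "grip": 0}, {"ax": 1.167, "ay": -1.051, "az": 0, "tx": 0, "ty": 0, "tz": 180, "grip": 0}]'

```text
time: 8.65
position: [0.4699, 0.2747, 0.2007]
tcp_rot: [[-0.512, -0.744, 0.43], [-0.57, 0.669, 0.478], [-0.643, -0.0, -0.766]]
force: [-0.4, 0.1, 0.2]
width: 0.0423
grip_force: 60.8
```

```bash
cat >> fit.py <<'E'
def pocket(s,p0=(.538,.070)):
    "rim circle and felt rectangle from a picture: maximise gradient along projected rim"
    g=cv2.GaussianBlur(s['img'][...,0].astype(np.float32),(0,0),1); g=cv2.magnitude(cv2.Sobel(g,5,1,0),cv2.Sobel(g,5,0,1))
    def sc(x,y,z,R):
        P=np.array([proj(s,[x+R*np.cos(a),y+R*np.sin(a),z]) for a in t]).astype(np.float32)
        return cv2.remap(g,P[:,0].reshape(1,-1),P[:,1].reshape(1,-1),1).clip(0,40).mean()
    f=lambda p:-sc(p[0],p[1],.028,.0235)
    G=[(f((p0[0]+i,p0[1]+j)),p0[0]+i,p0[1]+j) for i in np.arange(-.01,.0101,.002) for j in np.arange(-.01,.0101,.002)]
    b=min(G); o=minimize(f,b[1:],method='Nelder-Mead',options=dict(initial_simplex=[b[1:],(b[1]+.001,b[2]),(b[1],b[2]+.001)]))
    return o.x,o.fun
def felt(s,c0=(.538,.070,-.11)):
    hsv=cv2.cvtColor(s['img'],cv2.COLOR_RGB2HSV); m=(((hsv[...,0]<6)|(hsv[...,0]>174))&(hsv[...,1]>170)).astype(np.uint8)
    ct=max(cv2.findContours(m,0,2)[0],key=cv2.contourArea); r_=np.zeros(m.shape,np.uint8); cv2.drawContours(r_,[ct],-1,1,-1)
    def rect(x,y,a):
        c,n=np.cos(a),np.sin(a); return np.array([[x+c*u-n*v,y+n*u+c*v,.028] for u in(-.045,.045) for v in(-.04,.04)])
    return fit(rect,[(s,r_.astype(np.float32))],list(c0),[.004,.004,.05])
E
python3 - <<'E'
from fit import *
st=r.state(); print(st['joint_pos'],st['width'],st['position'])
for n in('wrist','scene','side'):
    s=snap(n,n+'4.png')
    try: print(n,pocket(s),felt(s))
    except Exception as e: print(n,e)
E
```

```text
[  16.31953408  -19.40505166  111.43339482   24.35023688   54.99164692
 -129.90754543] 0.04233946901065099 [0.46992562 0.27467388 0.20073521]
wrist max() iterable argument is empty
scene (array([0.53578516, 0.0799082 ]), np.float64(-33.442161560058594)) (array([ 0.53593616,  0.06928261, -0.13023078]), np.float64(0.08480511605739594))
side (array([0.53364429, 0.05711097]), np.float64(-37.305946350097656)) (array([ 0.53358025,  0.06050206, -0.09477366]), np.float64(4.465238571166992))
```

Emit:
play_rows --series '[{"ax": 0, "ay": 0, "az": -0.12, "tx": 10, "ty": -25, "tz": 0, "grip": 0}, {"ax": 0, "ay": 0, "az": -0.24, "tx": 20, "ty": -50, "tz": 0, "grip": 0}, {"ax": 0, "ay": 0, "az": -0.36, "tx": 30, "ty": -75, "tz": 0, "grip": 0}, {"ax": 0, "ay": 0, "az": -0.48, "tx": 40, "ty": -100, "tz": 0, "grip": 0}, {"ax": 0, "ay": 0, "az": -0.6, "tx": 50, "ty": -130, "tz": 0, "grip": 0}, {"ax": 0, "ay": 0, "az": -0.72, "tx": 60, "ty": -155, "tz": 0, "grip": 0}, {"ax": 0, "ay": 0, "az": -0.84, "tx": 70, "ty": -180, "tz": 0, "grip": 0}, {"ax": 0, "ay": 0, "az": -0.948, "tx": 80, "ty": -205, "tz": 0, "grip": 0}, {"ax": 0, "ay": 0, "az": -0.948, "tx": 80, "ty": -205, "tz": 0, "grip": 0}, {"ax": 0, "ay": 0, "az": -0.948, "tx": 80, "ty": -205, "tz": 0, "grip": 0}, {"ax": 0, "ay": 0, "az": -0.948, "tx": 80, "ty": -205, "tz": 0, "grip": 0}, {"ax": 0, "ay": 0, "az": -0.948, "tx": 80, "ty": -205, "tz": 0, "grip": 0}]'

```text
time: 10.0
position: [0.5493, 0.0697, 0.1994]
tcp_rot: [[-0.761, 0.109, 0.639], [0.084, 0.994, -0.069], [-0.643, 0.001, -0.766]]
force: [-0.4, 0.4, -0.4]
width: 0.0424
grip_force: 60.9
```

Run:
```python
from fit import *
st=r.state(); print(st['joint_pos'],st['width'],st['position'])
I=[]
for n in('wrist','scene','side'):
    s=snap(n); I.append(s)
    try: print(n,pocket(s),felt(s))
    except Exception as e: print(n,e)
w,a,b=I
cv2.imwrite('pics/e.png',np.hstack([cv2.resize(w['img'][:,:,::-1],(480,360)),cv2.resize(b['img'][130:280,150:290,::-1],(320,360),interpolation=2)]))
```

```text
[  7.98320822 -18.57009687 110.95214725 -12.01872467  49.116971
 -71.05953477] 0.04236392061058593 [0.54928473 0.06973364 0.19937409]
wrist (array([0.5381022 , 0.07288622]), np.float64(-34.859275817871094)) (array([ 0.53736098,  0.07265465, -0.11031473]), np.float64(0.0076947701163589954))
scene (array([0.53632147, 0.08051321]), np.float64(-33.098472595214844)) (array([ 0.53676429,  0.06890604, -0.11488397]), np.float64(0.08072289079427719))
side (array([0.53779916, 0.07461373]), np.float64(-34.49408721923828)) (array([ 0.5369306 ,  0.0599301 , -0.09012028]), np.float64(0.18848246335983276))
```

View pics/e.png

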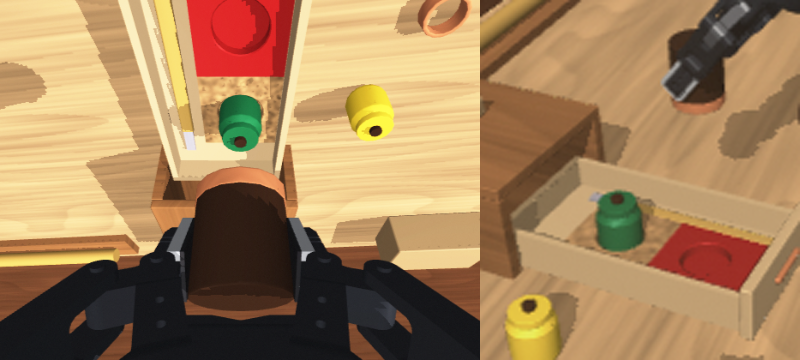

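The cap is held roughly upright with its open end (copper band) down. The pocket at left panel (240,25) is clear, and the jar still stands in the cork. I'll check the cap's exact pose in the hand.

Run:
```python
from fit import *
st=r.state(); p=st['position']; h=np.array([.994,-.110,0]); c=p+np.array([0,0,.011])-.0134*h
print('pred',c)
def cap(x,y,z,a,b):
    ax=np.array([a,b,-1.]); ax/=np.linalg.norm(ax); u=np.cross(ax,[0,1,0]); u/=np.linalg.norm(u); v=np.cross(ax,u)
    return np.vstack([np.array([x,y,z])+s*.026*ax+.022*(np.cos(t)[:,None]*u+np.sin(t)[:,None]*v) for s in(-1,1)])
V=[]
for n in('wrist','scene','side'):
    s=snap(n); q=nets.regions_of('cap',n); k=proj(s,c)
    for d in q: 
        m=d['region']; e=np.argwhere(m).mean(0)[::-1]
        if np.hypot(*(e-k))<40: V.append((s,m.astype(np.float32))); print(n,d['confidence'],m.sum(),e,k); break
V=[v for v in V if v[1].sum()<1e5]
for vs in [V]+[[v] for v in V]:
    x,f=fit(cap,vs,[*c,0,0],[.004,.004,.004,.05,.05]); print(np.round(x,4),f)
# band-based: copper rim lower edge in wrist
```

```text
pred [0.53603367 0.07094511 0.21041494]
wrist 0.62 17930 [280.53753486 282.47512549] [276.72693848 282.34975394]
scene 0.75 380 [305.31315789 168.47105263] [302.75503118 169.61265499]
side 0.91 369 [245.54742547 164.01084011] [245.44921679 158.78386805]
[ 0.5375  0.0722  0.2093 -0.0266  0.0268] 1.594312310218811
[ 0.5384  0.0721  0.2086 -0.0039  0.0072] 0.013918711803853512
[ 0.5365  0.0751  0.2069 -0.0297  0.113 ] 0.3172697424888611
[ 0.5405  0.0654  0.2056 -0.0894  0.1506] 1.201558232307434
```

Emit:
play_rows --series '[{"ax": 0, "ay": 0, "az": 0, "tx": 0, "ty": 1, "tz": -40, "grip": 0}, {"ax": 0, "ay": 0, "az": 0, "tx": -1, "ty": 1, "tz": -80, "grip": 0}, {"ax": 0, "ay": 0, "az": 0, "tx": -1, "ty": 1, "tz": -110, "grip": 0}, {"ax": 0, "ay": 0, "az": 0, "tx": -1, "ty": 1, "tz": -125, "grip": 0}, {"ax": 0, "ay": 0, "az": 0, "tx": -1, "ty": 1, "tz": -125, "grip": 0}, {"ax": 0, "ay": 0, "az": 0, "tx": -1, "ty": 1, "tz": -125, "grip": 0}, {"ax": 0, "ay": 0, "az": 0, "tx": -1, "ty": 1, "tz": -125, "grip": 0}]'

```text
time: 11.15
position: [0.5495, 0.0703, 0.0763]
tcp_rot: [[-0.759, 0.11, 0.641], [0.085, 0.994, -0.07], [-0.645, 0.001, -0.764]]
force: [-0.7, -0.3, -1.6]
width: 0.0425
grip_force: 61.0
```

```bash
cat >> fit.py <<'E'
def cap(x,y,z,a,b):
    ax=np.array([a,b,-1.]); ax/=np.linalg.norm(ax); u=np.cross(ax,[0,1,0]); u/=np.linalg.norm(u); v=np.cross(ax,u)
    return np.vstack([np.array([x,y,z])+s*.026*ax+.022*(np.cos(t)[:,None]*u+np.sin(t)[:,None]*v) for s in(-1,1)])
E
python3 - <<'E'
from fit import *
p=r.state()['position']; print(p); c=p+np.array([-.0109,.0024,.0092])
w=snap('wrist','w6.png')
for d in nets.regions_of('cap','wrist')[:2]:
    x,f=fit(cap,[(w,d['region'].astype(np.float32))],[*c,0,0],[.004,.004,.004,.05,.05]); print(d['confidence'],np.round(x,4),f)
print(pocket(w),felt(w))
s=snap('side'); print('side',pocket(s))
E
```

```text
[0.54945836 0.07031664 0.07626627]
0.74 [ 0.5392  0.0729  0.085   0.0067 -0.0035] 0.014296146109700203
(array([0.53648041, 0.07201548]), np.float64(-36.03040313720703)) (array([ 0.54323009,  0.07199326, -0.11059681]), np.float64(0.15354856848716736))
side (array([0.53850687, 0.07783771]), np.float64(-33.81444549560547))
```

View pics/w6.png

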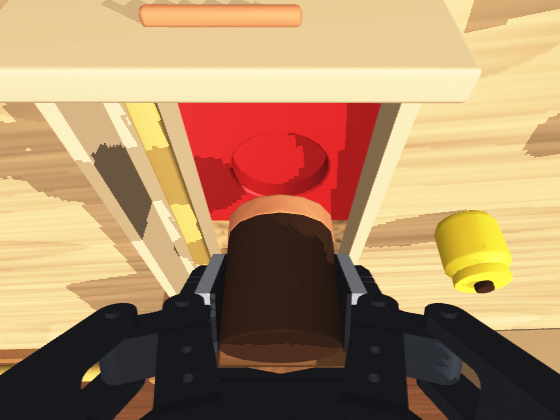

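The pocket rim spans columns 231–329 with its top at row 132, just beyond the cap's band. I'll check which centre matches those extremes.

Run:
```python
from fit import *
w=snap('wrist')
for x in(.536,.5375,.539):
  for y in(.0715,.073):
    P=np.array([proj(w,[x+.0235*np.cos(a),y+.0235*np.sin(a),.028]) for a in t]); print(x,y,np.round([P[:,0].min(),P[:,0].max(),P[:,1].min(),P[:,1].max()],1))
g=w['img'].astype(int)
print('row160',g[155,222:240].tolist()); print('row',g[160,320:338].tolist()); print('col280',g[124:142,280].tolist())
```

```text
0.536 0.0715 [227.6 325.8 131.4 197.2]
0.536 0.073 [230.7 329.  131.1 197. ]
0.5375 0.0715 [228.3 325.8 134.  198.9]
0.5375 0.073 [231.4 329.  133.7 198.7]
0.539 0.0715 [229.  325.9 136.6 200.5]
0.539 0.073 [232.1 329.  136.3 200.3]
row160 [[233, 46, 46], [233, 45, 45], [234, 45, 46], [234, 44, 47], [234, 44, 48], [234, 43, 45], [234, 46, 46], [233, 43, 43], [234, 45, 46], [231, 43, 45], [214, 36, 35], [210, 35, 35], [230, 42, 44], [234, 46, 46], [233, 45, 46], [233, 45, 45], [233, 45, 45], [233, 43, 44]]
row [[170, 28, 29], [170, 28, 27], [170, 27, 27], [170, 27, 28], [163, 27, 28], [117, 20, 20], [96, 15, 14], [105, 20, 19], [152, 27, 28], [198, 33, 35], [230, 37, 39], [230, 38, 40], [230, 39, 40], [230, 38, 39], [230, 38, 39], [230, 41, 41], [230, 38, 38], [224, 37, 38]]
col280 [[233, 43, 45], [233, 42, 43], [233, 44, 46], [233, 45, 45], [233, 45, 46], [232, 43, 43], [233, 45, 45], [232, 43, 44], [232, 41, 42], [229, 41, 42], [231, 39, 41], [231, 40, 42], [231, 41, 43], [231, 41, 41], [232, 41, 43], [232, 42, 43], [232, 42, 43], [231, 41, 41]]
```

Run:
```python
from fit import *
p=r.state()['position']
def band(x,y,z): return np.vstack([np.c_[x+.022*np.cos(t),y+.022*np.sin(t),0*t+zz] for zz in(z-.026,z-.017)])
for n in('side','scene'):
    s=snap(n); hsv=cv2.cvtColor(s['img'],cv2.COLOR_RGB2HSV).astype(int)
    for c in ([.5361,.0715,.0873],[.5392,.0729,.085]):
        uv=np.array([proj(s,q) for q in band(*c)]); print(n,'pred box',np.round(np.r_[uv.min(0),uv.max(0)],1))
    l,tp=np.floor(uv.min(0)).astype(int)-8; rr,bb=np.ceil(uv.max(0)).astype(int)+8
    sub=hsv[tp:bb,l:rr]; m=(sub[...,0]<14)&(sub[...,1]>100)&(sub[...,1]<190)&(sub[...,2]>90)
    k,lab,st,ce=cv2.connectedComponentsWithStats(m.astype(np.uint8)); 
    for i in range(1,k):
        if st[i,4]>15: print(st[i][:2]+[l,tp],st[i][2:],ce[i]+[l,tp])
    cv2.imwrite(f'pics/z_{n}.png',cv2.resize(s['img'][tp-15:bb+15,l-15:rr+15,::-1],None,fx=5,fy=5,interpolation=0)); print('origin',l-15,tp-15)
i=[cv2.imread(f'pics/z_{n}.png') for n in('side','scene')]
H=min(580,max(a.shape[0] for a in i)); cv2.imwrite('pics/z.png',np.hstack([cv2.copyMakeBorder(a,0,max(0,H-a.shape[0]),0,0,0) [:H,:395] for a in i]))
```

```text
side pred box [237.6 215.1 259.2 231.1]
side pred box [236.  216.2 257.6 232.1]
[227 223] [ 35  14 119] [246.68067227 229.30252101]
origin 212 193
scene pred box [291.6 202.2 309.  217.7]
scene pred box [292.9 203.  310.3 218.5]
[310 211] [ 9  7 16] [314.1875 213.5   ]
origin 269 180
```

View pics/z.png

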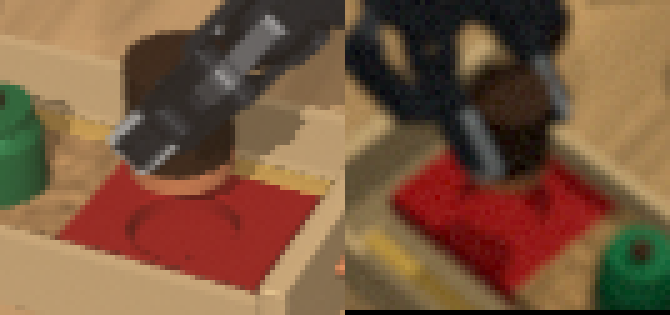

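Side view at left: the band spans columns about 238–259, with the pocket just below it at about 237–260. Measuring edges to sub-pixel in that one camera.

Run:
```python
from fit import *
s=snap('side'); g=s['img'].astype(int)
for row in(229,230): print(row,[tuple(v) for v in g[row,233:265]])
for row in(236,238,240): print(row,g[row,232:266,0].tolist())
for x,y in((.536,.073),(.538,.073)):
    P=np.array([proj(s,[x+.0235*np.cos(a),y+.0235*np.sin(a),.028]) for a in t]); print('pocket',x,P[:,0].min(),P[:,0].max(),P[:,1].min(),P[:,1].max())
for x,y in((.536,.0725),(.538,.0725)):
    P=np.array([proj(s,[x+.022*np.cos(a),y+.022*np.sin(a),.060]) for a in t]); print('cap',x,P[:,0].min(),P[:,0].max(),P[:,1].min(),P[:,1].max())
```

```text
229 [(np.int64(154), np.int64(54), np.int64(42)), (np.int64(154), np.int64(44), np.int64(37)), (np.int64(153), np.int64(43), np.int64(36)), (np.int64(153), np.int64(45), np.int64(37)), (np.int64(153), np.int64(43), np.int64(37)), (np.int64(136), np.int64(42), np.int64(35)), (np.int64(164), np.int64(96), np.int64(65)), (np.int64(169), np.int64(104), np.int64(70)), (np.int64(171), np.int64(107), np.int64(71)), (np.int64(175), np.int64(109), np.int64(72)), (np.int64(181), np.int64(112), np.int64(73)), (np.int64(182), np.int64(113), np.int64(74)), (np.int64(187), np.int64(117), np.int64(77)), (np.int64(200), np.int64(124), np.int64(82)), (np.int64(173), np.int64(108), np.int64(71)), (np.int64(182), np.int64(113), np.int64(76)), (np.int64(185), np.int64(115), np.int64(76)), (np.int64(185), np.int64(114), np.int64(76)), (np.int64(186), np.int64(115), np.int64(76)), (np.int64(183), np.int64(113), np.int64(75)), (np.int64(179), np.int64(111), np.int64(74)), (np.int64(173), np.int64(108), np.int64(72)), (np.int64(165), np.int64(102), np.int64(67)), (np.int64(147), np.int64(84), np.int64(56)),
[... 1988 characters left out ...]
, 153]
238 [153, 153, 153, 153, 146, 107, 99, 128, 149, 152, 152, 153, 153, 153, 152, 153, 152, 153, 154, 152, 153, 152, 153, 154, 153, 152, 138, 111, 142, 153, 154, 153, 153, 153]
240 [153, 153, 153, 153, 152, 132, 116, 144, 153, 154, 153, 153, 152, 153, 154, 153, 153, 153, 153, 153, 153, 152, 153, 154, 152, 152, 144, 142, 150, 153, 154, 153, 152, 154]
pocket 0.536 237.74296636776648 260.12955126051224 231.45306224933495 245.045780799098
pocket 0.538 236.85218854977327 259.22914846921543 231.29614480635001 244.87317519210742
cap 0.536 237.70777360469668 259.1127672685177 219.46533918973645 231.88602065745056
cap 0.538 236.79816389781894 258.19375772188266 219.3118154958533 231.7178564554712
```

Emit:
play_rows --series '[{"ax": 0, "ay": 0, "az": 0, "tx": -1, "ty": 0, "tz": -10, "grip": 0}, {"ax": 0, "ay": 0, "az": 0, "tx": -1, "ty": 0, "tz": -20, "grip": 0}, {"ax": 0, "ay": 0, "az": 0, "tx": -1, "ty": 0, "tz": -24, "grip": 0}, {"ax": 0, "ay": 0, "az": 0, "tx": -1, "ty": 0, "tz": -27, "grip": 0}, {"ax": 0, "ay": 0, "az": 0, "tx": -1, "ty": 0, "tz": -27, "grip": 0}, {"ax": 0, "ay": 0, "az": 0, "tx": -1, "ty": 0, "tz": -27, "grip": 0}, {"ax": 0, "ay": 0, "az": 0, "tx": -1, "ty": 0, "tz": -27, "grip": 0}]'

```text
time: 12.2
position: [0.5478, 0.0702, 0.0478]
tcp_rot: [[-0.761, 0.11, 0.64], [0.085, 0.994, -0.07], [-0.643, 0.001, -0.766]]
force: [0.6, 0.2, -0.6]
width: 0.0423
grip_force: 61.0
```

Emit:
play_rows --series '[{"ax": 0, "ay": 0, "az": 0, "tx": 0, "ty": 0, "tz": -2, "grip": 0}, {"ax": 0, "ay": 0, "az": 0, "tx": 0, "ty": 0, "tz": -4, "grip": 0}, {"ax": 0, "ay": 0, "az": 0, "tx": 0, "ty": 0, "tz": -6, "grip": 0}, {"ax": 0, "ay": 0, "az": 0, "tx": 0, "ty": 0, "tz": -7, "grip": 0}, {"ax": 0, "ay": 0, "az": 0, "tx": 0, "ty": 0, "tz": -7, "grip": 0}]'

```text
time: 12.7
position: [0.5478, 0.0702, 0.0406]
tcp_rot: [[-0.761, 0.11, 0.64], [0.085, 0.994, -0.07], [-0.643, 0.001, -0.765]]
force: [3.8, 0.1, -1.0]
width: 0.0423
grip_force: 61.1
```

Emit:
play_rows --series '[{"ax": 0, "ay": 0, "az": 0, "tx": 0.7, "ty": 0, "tz": 0, "grip": 0}, {"ax": 0, "ay": 0, "az": 0, "tx": 0.7, "ty": 0, "tz": -2, "grip": 0}, {"ax": 0, "ay": 0, "az": 0, "tx": 0.7, "ty": 0, "tz": -3, "grip": 0}, {"ax": 0, "ay": 0, "az": 0, "tx": 0.7, "ty": 0, "tz": -3, "grip": 0}]'

```text
time: 13.1
position: [0.548, 0.0701, 0.0369]
tcp_rot: [[-0.762, 0.11, 0.638], [0.085, 0.994, -0.071], [-0.642, 0.0, -0.766]]
force: [1.4, -0.1, -0.9]
width: 0.0425
grip_force: 61.1
```

Emit:
play_rows --series '[{"ax": 0, "ay": 0, "az": 0, "tx": 0.3, "ty": 0, "tz": -1, "grip": 0}, {"ax": 0, "ay": 0, "az": 0, "tx": 0.3, "ty": 0, "tz": -2, "grip": 0}, {"ax": 0, "ay": 0, "az": 0, "tx": 0.3, "ty": 0, "tz": -2, "grip": 0}]'

```text
time: 13.4
position: [0.5482, 0.0701, 0.0349]
tcp_rot: [[-0.762, 0.11, 0.638], [0.085, 0.994, -0.071], [-0.642, 0.0, -0.766]]
force: [0.5, -0.8, -1.0]
width: 0.0425
grip_force: 61.1
```

Emit:
play_rows --series '[{"ax": 0, "ay": 0, "az": 0, "tx": 0, "ty": 0, "tz": -1, "grip": 0}, {"ax": 0, "ay": 0, "az": 0, "tx": 0, "ty": 0, "tz": -1.5, "grip": 0}, {"ax": 0, "ay": 0, "az": 0, "tx": 0, "ty": 0, "tz": -1.5, "grip": 0}]'

```text
time: 13.7
position: [0.549, 0.0702, 0.0346]
tcp_rot: [[-0.76, 0.11, 0.64], [0.085, 0.994, -0.07], [-0.644, 0.001, -0.765]]
force: [-1.2, -1.0, 2.5]
width: 0.0429
grip_force: 61.8
```

Emit:
play_rows --series '[{"ax": 0, "ay": 0, "az": 0, "tx": 0, "ty": 0, "tz": 1, "grip": 0.75}, {"ax": 0, "ay": 0, "az": 0, "tx": 0, "ty": 0, "tz": 1, "grip": 0.75}, {"ax": 0, "ay": 0, "az": 0, "tx": 0, "ty": 0, "tz": 1, "grip": 0.75}, {"ax": 0, "ay": 0, "az": 0, "tx": 0, "ty": 0, "tz": 1, "grip": 0.75}, {"ax": 0, "ay": 0, "az": 0, "tx": 0, "ty": 0, "tz": 1, "grip": 0.75}, {"ax": 0, "ay": 0, "az": 0, "tx": 0, "ty": 0, "tz": 1, "grip": 0.75}]'

```text
time: 14.3
position: [0.5484, 0.0702, 0.0347]
tcp_rot: [[-0.761, 0.11, 0.639], [0.085, 0.994, -0.07], [-0.643, 0.0, -0.766]]
force: [-0.6, -0.3, -0.0]
width: 0.0641
grip_force: 0.0
```

Emit:
play_rows --series '[{"ax": 0, "ay": 0, "az": 0, "tx": 0, "ty": 0, "tz": 15, "grip": 0.75}, {"ax": 0, "ay": 0, "az": 0, "tx": 0, "ty": 0, "tz": 40, "grip": 0.75}, {"ax": 0, "ay": 0, "az": 0, "tx": 0, "ty": 0, "tz": 80, "grip": 0.75}, {"ax": 0, "ay": 0, "az": 0, "tx": -40, "ty": 0, "tz": 100, "grip": 0.75}, {"ax": 0, "ay": 0, "az": 0, "tx": -80, "ty": 5, "tz": 100, "grip": 0}, {"ax": 0, "ay": 0, "az": 0, "tx": -80, "ty": 5, "tz": 100, "grip": 0}, {"ax": 0, "ay": 0, "az": 0, "tx": -80, "ty": 5, "tz": 100, "grip": 0}, {"ax": 0, "ay": 0, "az": 0, "tx": -80, "ty": 5, "tz": 100, "grip": 0}, {"ax": 0, "ay": 0, "az": 0, "tx": -80, "ty": 5, "tz": 100, "grip": 0}]'

```text
time: 15.2
position: [0.4691, 0.075, 0.1344]
tcp_rot: [[-0.762, 0.111, 0.638], [0.085, 0.994, -0.071], [-0.642, 0.0, -0.767]]
force: [0.5, -0.2, 0.4]
width: 0.0003
grip_force: 0.0
```

Run:
```python
from fit import *
st=r.state(); print(st['position'],st['width'],st['joint_pos'])
for n in('wrist','side','scene'):
    s=snap(n,n+'9.png')
    for d in nets.regions_of('cap',n)[:3]:
        m=d['region']; e=np.argwhere(m).mean(0)[::-1]; k=proj(s,[.537,.073,.044])
        if np.hypot(*(e-k))<25:
            x,f=fit(cap,[(s,m.astype(np.float32))],[.537,.073,.044,0,0],[.004,.004,.004,.05,.05])
            M=m.astype(np.float32); i=hullmask(s,cap(.537,.073,.044,0,0)); print(n,round(d['confidence'],2),np.round(x,4),f,'upright cost',np.abs(i-M).sum()/M.sum())
    for d in nets.regions_of('jar',n)[:3]:
        m=d['region']; ys,xs=np.nonzero(m); print(' jar',np.round(at(s,xs.mean(),ys.mean(),.045),3),d['box'])
```

```text
[0.46906314 0.07500967 0.13444769] 0.0002911435911327947 [ 11.16356026 -30.25745877 126.76541953 -15.58208756  45.95981519
 -65.42662786]
wrist 0.63 [ 0.5532  0.0717  0.035   0.0439 -0.0112] 0.07993991672992706 upright cost 0.13858756
 jar [0.613 0.065 0.045] [258.6, 239.1, 50.7, 25.6]
 jar [0.607 0.185 0.045] [398.8, 209.6, 49.2, 57.3]
side 0.89 [ 0.5388  0.0694  0.0437  0.0882 -0.0425] 0.1968632936477661 upright cost 0.22050563
 jar [0.632 0.218 0.045] [159.6, 250.8, 27.3, 33.5]
 jar [0.627 0.064 0.045] [203.3, 207.5, 15.7, 28.0]
scene 0.63 [ 0.5359  0.0765  0.0443 -0.0034  0.0497] 0.08191417157649994 upright cost 0.13658038
 jar [0.578 0.03  0.045] [255.4, 187.7, 102.4, 90.7]
 jar [0.653 0.183 0.045] [351.5, 202.2, 17.4, 22.8]
 jar [0.63  0.06  0.045] [317.5, 227.5, 19.6, 15.9]
```

Emit:
play_rows --series '[{"ax": 0, "ay": 0, "az": 0, "tx": -20, "ty": 5, "tz": 0, "grip": 0}, {"ax": 0, "ay": 0, "az": 0, "tx": -37, "ty": 10, "tz": 0, "grip": 0}, {"ax": 0, "ay": 0, "az": 0, "tx": -37, "ty": 10, "tz": 0, "grip": 0}, {"ax": 0, "ay": 0, "az": 0, "tx": -37, "ty": 10, "tz": -30, "grip": 0}, {"ax": 0, "ay": 0, "az": 0, "tx": -37, "ty": 10, "tz": -65, "grip": 0}, {"ax": 0, "ay": 0, "az": 0, "tx": -37, "ty": 10, "tz": -97, "grip": 0}, {"ax": 0, "ay": 0, "az": 0, "tx": -37, "ty": 10, "tz": -97, "grip": 0}, {"ax": 0, "ay": 0, "az": 0, "tx": -37, "ty": 10, "tz": -97, "grip": 0}, {"ax": 0, "ay": 0, "az": 0, "tx": -37, "ty": 10, "tz": -97, "grip": 0}]'

```text
time: 16.55
position: [0.4378, 0.0875, 0.0407]
tcp_rot: [[-0.762, 0.111, 0.638], [0.085, 0.994, -0.072], [-0.642, -0.0, -0.767]]
force: [-0.3, 0.4, 0.6]
width: -0.0001
grip_force: 0.0
```

Emit:
play_rows --series '[{"ax": 0, "ay": 0, "az": 0, "tx": 4, "ty": 0, "tz": 0, "grip": 0}, {"ax": 0, "ay": 0, "az": 0, "tx": 8, "ty": -1, "tz": 0, "grip": 0}, {"ax": 0, "ay": 0, "az": 0, "tx": 12, "ty": -1, "tz": 0, "grip": 0}, {"ax": 0, "ay": 0, "az": 0, "tx": 16, "ty": -2, "tz": 0, "grip": 0}, {"ax": 0, "ay": 0, "az": 0, "tx": 20, "ty": -2, "tz": 0, "grip": 0}, {"ax": 0, "ay": 0, "az": 0, "tx": 24, "ty": -3, "tz": 0, "grip": 0}, {"ax": 0, "ay": 0, "az": 0, "tx": 28, "ty": -3, "tz": 0, "grip": 0}, {"ax": 0, "ay": 0, "az": 0, "tx": 33, "ty": -4, "tz": 0, "grip": 0}, {"ax": 0, "ay": 0, "az": 0, "tx": 38, "ty": -4, "tz": 0, "grip": 0}, {"ax": 0, "ay": 0, "az": 0, "tx": 44, "ty": -5, "tz": 0, "grip": 0}, {"ax": 0, "ay": 0, "az": 0, "tx": 50, "ty": -6, "tz": 0, "grip": 0}, {"ax": 0, "ay": 0, "az": 0, "tx": 57, "ty": -6, "tz": 0, "grip": 0}, {"ax": 0, "ay": 0, "az": 0, "tx": 64, "ty": -7, "tz": 0, "grip": 0}, {"ax": 0, "ay": 0, "az": 0, "tx": 70, "ty": -8, "tz": 0, "grip": 0}, {"ax": 0, "ay": 0, "az": 0, "tx": 75, "ty": -8, "tz": 0, "grip": 0}, {"ax": 0, "ay": 0, "az": 0, "tx": 78, "ty": -9, "tz": 0, "grip": 0}, {"ax": 0, "ay": 0, "az": 0, "tx": 80, "ty": -9, "tz": 0, "grip": 0}]'

```text
time: 18.25
position: [0.5173, 0.0783, 0.0389]
tcp_rot: [[-0.763, 0.112, 0.636], [0.085, 0.994, -0.072], [-0.64, -0.001, -0.768]]
force: [-1.7, 0.5, 0.6]
width: -0.0001
grip_force: 0.8
```

Run:
```python
from fit import *
w=snap('side','s10.png'); st=r.state(); print(st['position'],st['force'])
for n in('side','scene'):
    s=w if n=='side' else snap(n)
    for tt in('cap','jar'):
      for d in nets.regions_of(tt,n)[:3]:
        ys,xs=np.nonzero(d['region']); print(n,tt,round(d['confidence'],2),np.round(at(s,xs.mean(),ys.mean(),.045),3),np.round(d['box']))
```

```text
[0.51748398 0.07839057 0.03904137] [ 0.25057325 -0.57588368 -0.47309347]
side cap 0.81 [0.596 0.063 0.045] [212. 210.  24.  30.]
side cap 0.75 [0.459 0.222 0.045] [251. 278.  20.  23.]
side jar 0.89 [0.631 0.22  0.045] [162. 252.  28.  31.]
side jar 0.8 [0.683 0.058 0.045] [181. 204.  19.  26.]
scene cap 0.64 [0.594 0.069 0.045] [303. 213.  26.  25.]
scene cap 0.58 [0.485 0.171 0.045] [298. 178.  15.  14.]
scene jar 0.59 [0.677 0.06  0.045] [337. 238.  20.  17.]
scene jar 0.51 [0.654 0.182 0.045] [352. 201.  20.  24.]
scene jar 0.18 [0.496 0.251 0.045] [322. 163.  18.  12.]
```

Emit:
play_rows --series '[{"ax": 0, "ay": 0, "az": 0, "tx": 3, "ty": 0, "tz": 0, "grip": 0}, {"ax": 0, "ay": 0, "az": 0, "tx": 7, "ty": -1, "tz": 0, "grip": 0}, {"ax": 0, "ay": 0, "az": 0, "tx": 13, "ty": -1, "tz": 0, "grip": 0}, {"ax": 0, "ay": 0, "az": 0, "tx": 20, "ty": -2, "tz": 0, "grip": 0}, {"ax": 0, "ay": 0, "az": 0, "tx": 28, "ty": -3, "tz": 0, "grip": 0}, {"ax": 0, "ay": 0, "az": 0, "tx": 37, "ty": -4, "tz": 0, "grip": 0}, {"ax": 0, "ay": 0, "az": 0, "tx": 46, "ty": -5, "tz": 0, "grip": 0}, {"ax": 0, "ay": 0, "az": 0, "tx": 55, "ty": -6, "tz": 0, "grip": 0}, {"ax": 0, "ay": 0, "az": 0, "tx": 64, "ty": -7, "tz": 0, "grip": 0}, {"ax": 0, "ay": 0, "az": 0, "tx": 73, "ty": -8, "tz": 0, "grip": 0}, {"ax": 0, "ay": 0, "az": 0, "tx": 82, "ty": -9, "tz": 0, "grip": 0}, {"ax": 0, "ay": 0, "az": 0, "tx": 91, "ty": -10, "tz": 0, "grip": 0}, {"ax": 0, "ay": 0, "az": 0, "tx": 100, "ty": -11, "tz": 0, "grip": 0}, {"ax": 0, "ay": 0, "az": 0, "tx": 109, "ty": -12, "tz": 0, "grip": 0}, {"ax": 0, "ay": 0, "az": 0, "tx": 118, "ty": -13, "tz": 0, "grip": 0}, {"ax": 0, "ay": 0, "az": 0, "tx": 127, "ty": -14, "tz": 0, "grip": 0}, {"ax": 0, "ay": 0, "az": 0, "tx": 135, "ty": -15, "tz": 0, "grip": 0}, {"ax": 0, "ay": 0, "az": 0, "tx": 142, "ty": -16, "tz": 0, "grip": 0}, {"ax": 0, "ay": 0, "az": 0, "tx": 147, "ty": -16, "tz": 0, "grip": 0}, {"ax": 0, "ay": 0, "az": 0, "tx": 150, "ty": -16, "tz": 0, "grip": 0}]'

```text
time: 20.55
position: [0.6675, 0.0621, 0.039]
tcp_rot: [[-0.763, 0.112, 0.636], [0.085, 0.994, -0.073], [-0.64, -0.001, -0.768]]
force: [-2.3, -1.2, 0.1]
width: 0.0002
grip_force: 0.8
```

Emit:
play_rows --series '[{"ax": 0, "ay": 0, "az": 0, "tx": 3, "ty": 0, "tz": 0, "grip": 0}, {"ax": 0, "ay": 0, "az": 0, "tx": 6, "ty": -1, "tz": 0, "grip": 0}, {"ax": 0, "ay": 0, "az": 0, "tx": 9, "ty": -1, "tz": 0, "grip": 0}, {"ax": 0, "ay": 0, "az": 0, "tx": 12, "ty": -1, "tz": 0, "grip": 0}, {"ax": 0, "ay": 0, "az": 0, "tx": 15, "ty": -2, "tz": 0, "grip": 0}, {"ax": 0, "ay": 0, "az": 0, "tx": 17, "ty": -2, "tz": 0, "grip": 0}, {"ax": 0, "ay": 0, "az": 0, "tx": 17, "ty": -2, "tz": 0, "grip": 0}]'

```text
time: 21.25
position: [0.6844, 0.0604, 0.039]
tcp_rot: [[-0.763, 0.111, 0.637], [0.085, 0.994, -0.072], [-0.641, -0.001, -0.768]]
force: [0.7, -0.5, 0.9]
width: -0.0003
grip_force: 0.0
```

Creep in until the end stop answers.

Emit:
play_rows --series '[{"ax": 0, "ay": 0, "az": 0, "tx": 1.5, "ty": 0, "tz": 0, "grip": 0}, {"ax": 0, "ay": 0, "az": 0, "tx": 3, "ty": 0, "tz": 0, "grip": 0}, {"ax": 0, "ay": 0, "az": 0, "tx": 4, "ty": 0, "tz": 0, "grip": 0}, {"ax": 0, "ay": 0, "az": 0, "tx": 5, "ty": -1, "tz": 0, "grip": 0}]'

```text
time: 21.65
position: [0.6888, 0.06, 0.0387]
tcp_rot: [[-0.764, 0.111, 0.636], [0.085, 0.994, -0.072], [-0.64, -0.001, -0.769]]
force: [-14.5, 7.0, 8.9]
width: -0.0001
grip_force: 7.7
```

Emit:
play_rows --series '[{"ax": 0, "ay": 0, "az": 0, "tx": 0.5, "ty": 0, "tz": 0, "grip": 0}, {"ax": 0, "ay": 0, "az": 0, "tx": 0.5, "ty": 0, "tz": 0, "grip": 0}]'

```text
time: 21.85
position: [0.6888, 0.0601, 0.0387]
tcp_rot: [[-0.765, 0.111, 0.635], [0.085, 0.994, -0.072], [-0.639, -0.001, -0.769]]
force: [-13.2, 2.0, 7.2]
width: 0.0006
grip_force: 6.7
```

Emit:
play_rows --series '[{"ax": 0, "ay": 0, "az": 0, "tx": -10, "ty": 1, "tz": 0, "grip": 0}, {"ax": 0, "ay": 0, "az": 0, "tx": -40, "ty": 4, "tz": 5, "grip": 0}, {"ax": 0, "ay": 0, "az": 0, "tx": -80, "ty": 8, "tz": 40, "grip": 0}, {"ax": 0, "ay": 0, "az": 0, "tx": -120, "ty": 12, "tz": 80, "grip": 0}, {"ax": 0, "ay": 0, "az": 0, "tx": -150, "ty": 15, "tz": 120, "grip": 0}, {"ax": 0, "ay": 0, "az": 0, "tx": -150, "ty": 15, "tz": 150, "grip": 0}, {"ax": 0, "ay": 0, "az": 0, "tx": -150, "ty": 15, "tz": 150, "grip": 0}, {"ax": 0, "ay": 0, "az": 0, "tx": -150, "ty": 15, "tz": 150, "grip": 0}]'

```text
time: 22.65
position: [0.5397, 0.0746, 0.1901]
tcp_rot: [[-0.762, 0.111, 0.638], [0.085, 0.994, -0.072], [-0.642, -0.0, -0.766]]
force: [0.7, -0.4, -0.6]
width: -0.0003
grip_force: 0.0
```

Run:
```python
from fit import *
print(r.state()['force'])
for n in('wrist','side','scene'):
    s=snap(n,n+'11.png')
    # expected front board outer top edge when shut / 10 mm open
    h=np.array([.994,-.110,0]); y=np.array([.110,.994,0]); P=np.array([.537,.073,.055])-.072*h
    for e in(.23,.22): print(n,e,[np.round(proj(s,P+e*h+k*y),1).tolist() for k in(-.075,.075)])
    for tt in('drawer_front','cap','jar','ring','insert','flute'):
      for d in nets.regions_of(tt,n)[:2]:
        ys,xs=np.nonzero(d['region']); print('  ',tt,round(d['confidence'],2),np.round(at(s,xs.mean(),ys.mean(),.01),3),np.round(d['box']))
s=cv2.imread('pics/side11.png')
# along chest axis line on bench-parallel z=.05 at centre: intensity profile near front face in wrist
```

```text
[ 0.73682068 -0.41139137 -0.61000919]
wrist 0.23 [[203.3, 214.4], [351.7, 214.2]]
wrist 0.22 [[201.4, 208.7], [353.3, 208.5]]
   drawer_front 0.71 [0.742 0.027 0.01 ] [187. 176. 146.  72.]
   cap 0.76 [0.805 0.043 0.01 ] [261. 221.  37.  22.]
   cap 0.68 [0.742 0.026 0.01 ] [187. 179. 144.  66.]
   jar 0.88 [0.66  0.205 0.01 ] [402. 115.  49.  65.]
   ring 0.8 [0.552 0.24  0.01 ] [481.   6.  62.  59.]
   insert 0.35 [0.743 0.027 0.01 ] [186. 177. 149.  70.]
side 0.23 [[201.7, 195.0], [162.3, 229.8]]
side 0.22 [[205.4, 195.8], [166.4, 230.9]]
   drawer_front 0.83 [0.727 0.006 0.01 ] [165. 192.  43.  51.]
   cap 0.68 [0.471 0.188 0.01 ] [250. 279.  20.  20.]
   cap 0.63 [0.478 0.285 0.01 ] [223. 314.  36.  30.]
   jar 0.73 [0.657 0.184 0.01 ] [163. 254.  22.  30.]
   ring 0.65 [0.554 0.241 0.01 ] [200. 290.  16.  18.]
   insert 0.52 [0.412 0.351 0.01 ] [251. 364.  26.  16.]
   flute 0.66 [ 0.555 -0.583  0.01 ] [289.  20.  32. 169.]
scene 0.23 [[328.1, 266.7], [367.8, 230.8]]
scene 0.22 [[324.9, 264.1], [364.6, 228.5]]
   jar 0.51 [0.641 0.21  0.01 ] [352. 202.  18.  24.]
   ring 0.51 [0.548 0.251 0.01 ] [338. 187.   8.   2.]
   insert 0.44 [0.415 0.347 0.01 ] [316. 145.  12.   6.]
   flute 0.83 [ 0.385 -0.188  0.01 ] [159. 175.  60. 144.]
```

Run:
```python
import cv2
g=cv2.imread('pics/wrist11.png')[:,:,::-1].astype(int)
print([(i,g[i,230].tolist()) for i in range(170,250,2)])
b=cv2.imread('pics/side11.png')[:,:,::-1].astype(int)
print([(j,b[222,j].tolist()) for j in range(150,200,2)])
```

```text
[(170, [227, 181, 125]), (172, [214, 169, 115]), (174, [211, 165, 112]), (176, [137, 104, 68]), (178, [201, 167, 120]), (180, [190, 157, 113]), (182, [191, 157, 112]), (184, [187, 153, 112]), (186, [164, 135, 95]), (188, [164, 134, 95]), (190, [163, 135, 94]), (192, [187, 155, 111]), (194, [192, 160, 114]), (196, [191, 159, 112]), (198, [191, 158, 112]), (200, [195, 160, 114]), (202, [194, 160, 116]), (204, [195, 161, 117]), (206, [193, 160, 116]), (208, [193, 161, 116]), (210, [195, 162, 116]), (212, [194, 162, 116]), (214, [229, 195, 144]), (216, [239, 213, 157]), (218, [236, 208, 155]), (220, [236, 216, 160]), (222, [172, 131, 62]), (224, [172, 132, 62]), (226, [172, 131, 62]), (228, [171, 132, 62]), (230, [171, 131, 62]), (232, [172, 131, 63]), (234, [171, 130, 62]), (236, [171, 130, 63]), (238, [171, 131, 62]), (240, [171, 130, 61]), (242, [171, 130, 61]), (244, [174, 133, 64]), (246, [99, 66, 35]), (248, [124, 77, 44])]
[(150, [134, 91, 55]), (152, [131, 89, 55]), (154, [131, 89, 55]), (156, [133, 91, 56]), (158, [135, 90, 56]), (160, [104, 71, 44]), (162, [93, 63, 40]), (164, [112, 60, 43]), (166, [205, 171, 124]), (168, [202, 169, 122]), (170, [197, 163, 118]), (172, [136, 113, 81]), (174, [136, 112, 82]), (176, [135, 111, 80]), (178, [135, 112, 81]), (180, [136, 113, 82]), (182, [135, 112, 81]), (184, [181, 115, 78]), (186, [118, 93, 67]), (188, [114, 95, 68]), (190, [130, 107, 77]), (192, [133, 110, 80]), (194, [129, 103, 71]), (196, [176, 139, 96]), (198, [184, 145, 100])]
```

Run:
```python
from fit import *
w=snap('wrist'); P=np.array([proj(w,p) for p in cap(.7656,.0477,.044,0,0)]); print(P.min(0),P.max(0), proj(w,[.7656,.0477,.07]))
P=np.array([proj(w,p) for p in cap(.7656,.0477,.044,0,0)[:40]]); print('top disc',P.min(0),P.max(0))
for c in(262,270,280,290,297): print(c,[w['img'][i,c].tolist() for i in range(212,250,4)])
```

```text
[259.03562372 213.76384699] [297.26085373 270.13221643] [278.15519721 261.84033847]
top disc [259.03562372 252.77841274] [297.26085373 270.13221643]
262 [[193, 160, 116], [234, 203, 151], [235, 206, 152], [124, 47, 33], [28, 17, 14], [28, 18, 11], [28, 17, 12], [31, 22, 13], [29, 19, 13], [67, 42, 25]]
270 [[194, 160, 116], [233, 203, 150], [235, 206, 152], [32, 18, 11], [36, 22, 16], [36, 21, 16], [38, 23, 16], [35, 20, 13], [36, 21, 14], [75, 47, 29]]
280 [[194, 160, 117], [233, 202, 150], [236, 206, 152], [36, 21, 14], [36, 21, 16], [37, 22, 16], [34, 19, 12], [35, 20, 16], [34, 21, 14], [70, 46, 27]]
290 [[193, 161, 115], [233, 201, 149], [235, 206, 152], [30, 18, 11], [30, 19, 14], [31, 17, 13], [30, 18, 12], [31, 20, 14], [30, 20, 14], [63, 41, 25]]
297 [[193, 160, 115], [232, 202, 148], [235, 206, 152], [129, 19, 19], [119, 19, 19], [122, 16, 19], [129, 19, 20], [128, 18, 18], [131, 21, 21], [94, 43, 28]]
```

```bash
python3 -c "
from plant import r
print(r.hand_in())"
```

```text
the job is handed in; nothing more can be done
None
```

I put the cap open end down in the red felt pocket and pushed the drawer shut to its end stop. The jar was still standing in the cork pocket when I last saw it, about 58 mm into the push; once shut, the chest hides it. The job is handed in.

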